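# Varnish the painted plaques and shut them in the drying case

## Task

Lay every painted plaque that is on the table flat on the floor of the open wooden case, none on top of another. Then press the orange cap of the spray bottle fully down and let it spring right up again, twice, with the lid still open. After that close the case's lid fully and turn both red turnbuttons fully over it; leave the brush pot, the sketchbook and the paint jar where they stand.

Things in the scene. Friction and masses are not known exactly. Their poses are not given: they have to be found in the camera images.
- case: fixed wooden case, open above, outside 214 mm (its x) by 274 mm (its y) by 62 mm high, walls and floor 6 mm (inside 202 x 262 mm, floor 6 mm above the table). Origin at the centre of its underside, z up. The lid's hinge runs along the top of its +x wall; the front, with the two turnbuttons, is its -x side. Its x axis points roughly to the robot's right.
- lid (a joint): angle of the case's lid: 0 shut, 1.57 upright; starts open at 1.60 to 1.78, stop at 1.95. The hinge axis lies at case x = +107 mm, 62 mm above the table, parallel to case y; shut, the lid spans 62 to 70 mm above the table. The hinge is stiff (0.5 Nm): the lid stays about where it is left.
- lid_edge (a point): middle of the lid's free edge, half way through its thickness. The lid is a slab 214 mm (hinge to free edge) x 274 mm x 8 mm, wooden rim with a clear pane, about 300 g. A brass knob (22 mm across, 25 mm high) stands on its outer face 150 mm from the hinge, in the middle of its width.
- turn0 (a joint): angle of the red turnbutton on the case's +y half: about a vertical pivot. At 0 its long arm points outward along case +y, along the front wall; rising to 1.57 rad (end stop) it swings over the lid to point along case +x. Light friction (0.06 Nm), stays where left; starts at 0 to 0.4.
- turn1 (a joint): angle of the red turnbutton on the case's -y half: about a vertical pivot. At 0 its long arm points outward along case -y, along the front wall; rising to 1.57 rad (end stop) it swings over the lid to point along case +x. Light friction (0.06 Nm), stays where left; starts at 0 to 0.4.
- turn0_pivot (a point): on that turnbutton's pivot axis, at its top face (case x -125, y +60 mm). The bar is 80 mm long, 14 mm wide, 20 mm high, its underside 72 mm and top 92 mm above the table; it reaches 55 mm one way and 20 mm the other from the pivot, which stands on a wooden post 36 mm square and 70 mm high outside the front wall.
- turn1_pivot (a point): on that turnbutton's pivot axis, at its top face (case x -125, y -60 mm). The bar is 80 mm long, 14 mm wide, 20 mm high, its underside 72 mm and top 92 mm above the table; it reaches 55 mm one way and 20 mm the other from the pivot, which stands on a wooden post 36 mm square and 70 mm high outside the front wall.
- turn0_end (a point): tip of the long arm of the first turnbutton, at its top face
- turn1_end (a point): tip of the long arm of the second turnbutton, at its top face
- bottle: fixed aluminium spray bottle with a blue band, 50 mm across, in a dark foot 68 mm across and 20 mm high, in front of the case with its nozzle aimed at it; 130 mm tall with its cap. Origin at the centre of its underside, z up.
- cap (a joint): travel of the bottle's orange spray cap: 0 up, 0.010 m fully pressed (counts as pressed beyond 0.007, as up below 0.003). It is pressed straight down against a spring: 4 N to start, 10 N at the bottom; it springs back by itself.
- cap_top (a point): centre of the cap's flat top, a disc 32 mm across, 130 mm above the table when up; it moves with the cap
- plaqueA: blue (orange stripes) painted wooden plaque, a flat block 70 x 45 x 18 mm, both faces alike, about 60 g, loose on the table at the start; it may be absent (None). Origin at the block's centre, x along the 70 mm, y along the 45 mm, z through the 18 mm thickness.
- plaqueB: orange (yellow stripes) painted wooden plaque, a flat block 70 x 45 x 18 mm, both faces alike, about 60 g, loose on the table at the start; it may be absent (None). Origin at the block's centre, x along the 70 mm, y along the 45 mm, z through the 18 mm thickness.
- plaqueC: green (white stripes) painted wooden plaque, a flat block 70 x 45 x 18 mm, both faces alike, about 60 g, loose on the table at the start; it may be absent (None). Origin at the block's centre, x along the 70 mm, y along the 45 mm, z through the 18 mm thickness.
- plaqueD: red (yellow stripes) painted wooden plaque, a flat block 70 x 45 x 18 mm, both faces alike, about 60 g, loose on the table at the start; it may be absent (None). Origin at the block's centre, x along the 70 mm, y along the 45 mm, z through the 18 mm thickness.
- brushpot: bystander: white ceramic pot, 80 mm across, 100 mm high, holding brushes that reach 190 mm up; origin at the centre of its underside
- sketchbook: bystander: red sketchbook 120 x 170 x 22 mm, lying flat; origin at the centre of its underside
- paintjar: bystander: terracotta coloured paint jar 70 mm across, 90 mm high; origin at the centre of its underside
Mind the look-alikes: they are no part of the job. What is shaped like the plaqueB but pink or purple is not meant.

How it is judged:
On the way, in this order (a step that is already met when the one before it is completed fails the run):
1. every plaque lies flat on the case floor, let go (x of plaqueA in the frame of case between -0.1 and 0.1 m and y of plaqueA in the frame of case between -0.13 and 0.13 m and z of each of plaqueA, plaqueB, plaqueC, plaqueD in the frame of case below 0.022 m and angle between the z axis of each of plaqueA, plaqueB, plaqueC, plaqueD and the z axis of case, either way round below 0.15 rad and contact force between the fingers and plaqueA below 0.3 N and x of plaqueB in the frame of case between -0.1 and 0.1 m and y of plaqueB in the frame of case between -0.13 and 0.13 m and contact force between the fingers and plaqueB below 0.3 N and x of plaqueC in the frame of case between -0.1 and 0.1 m and y of plaqueC in the frame of case between -0.13 and 0.13 m and contact force between the fingers and plaqueC below 0.3 N and x of plaqueD in the frame of case between -0.1 and 0.1 m and y of plaqueD in the frame of case between -0.13 and 0.13 m and contact force between the fingers and plaqueD below 0.3 N), for 0.3 s.
2. cap pressed fully down (value of joint cap above 0.007 m), for 0.1 s.
3. cap up again (value of joint cap below 0.003 m), for 0.1 s.
4. cap pressed fully down a second time (value of joint cap above 0.007 m), for 0.1 s.
5. cap up again (value of joint cap below 0.003 m), for 0.1 s.
6. lid shut (value of joint lid below 0.06 rad), for 0.3 s.
7. both turnbuttons turned over the lid (value of joint each of turn0, turn1 above 1.3 rad), for 0.2 s.
At the end, for the whole second after the job is handed in: Every plaque lies flat (within 0.15 rad) and at rest on the case floor, none on another; the lid is shut (below 0.06 rad); both turnbuttons point over the lid (beyond 1.3 rad); the spray cap is up (all of step 7 and x of plaqueA in the frame of case between -0.1 and 0.1 m and y of plaqueA in the frame of case between -0.13 and 0.13 m and z of each of plaqueA, plaqueB, plaqueC, plaqueD in the frame of case below 0.022 m and angle between the z axis of each of plaqueA, plaqueB, plaqueC, plaqueD and the z axis of case, either way round below 0.15 rad and linear speed of each of plaqueA, plaqueB, plaqueC, plaqueD below 0.02 m/s and x of plaqueB in the frame of case between -0.1 and 0.1 m and y of plaqueB in the frame of case between -0.13 and 0.13 m and x of plaqueC in the frame of case between -0.1 and 0.1 m and y of plaqueC in the frame of case between -0.13 and 0.13 m and x of plaqueD in the frame of case between -0.1 and 0.1 m and y of plaqueD in the frame of case between -0.13 and 0.13 m and value of joint lid below 0.06 rad and value of joint cap below 0.003 m); the robot touches nothing.
It fails at once if the cap is pressed while the lid is not open (value of joint cap above 0.007 m and value of joint lid below 1 rad).
It fails at once if a turnbutton is turned over before the lid is shut (value of joint any of turn0, turn1 above 1.1 rad and value of joint lid above 0.15 rad).
It fails at once if a bystander is moved more than 40 mm or tipped (distance of any of brushpot, sketchbook, paintjar from where it was at the start of the episode above 0.04 m or angle between any of brushpot, sketchbook, paintjar's own z axis and vertical above 0.4 rad).
Of plaqueA, plaqueB, plaqueC, plaqueD only 2 to 4 are there at a start; the rules pass over those that are not, and their reading is None.
At some moment in a run one of plaqueA, plaqueB, plaqueC, plaqueD may be knocked a few centimetres aside while the robot is not near it.
Once in a run the grip may slacken for a moment while it holds something.
It also fails if it takes over 210 s, if anything falls off the work surface, if the arm or the gripper's body presses on something with over 40 N, if the wrist force passes 120 N, or if a joint passes its speed limit or range.

## Robot

A 6-joint arm with a two-finger parallel gripper is mounted at the origin on the work surface. World frame = base frame: x ahead of the robot, y to its left, z up, the work surface at z = 0. Lengths are in m, angles in rad, forces in N, time in s.
With the tool pointing down it reaches from about 0.225 to 0.875 m from the base axis. Payload 3.4 kg.
Tool frame: the origin (TCP) lies on the centre line of the jaws, within the pads' length; the fingertips stand 19 mm ahead of it and the grasp point (between the pads) is the TCP; y points along the fingers, z is the direction in which the jaws open and shut, and the axes are right-handed (so a half turn about y gives the same grasp; the last joint's range is limited). The gripper opens to 85 mm and grips with 20 to 120 N. Pads are 22 mm wide; open, the fingers measure 114 mm over their backs; the gripper's body (76 mm by 85 mm) begins 54 mm behind the grasp point. The pads swing forward as they close: fully open they stand 13 mm farther back than shut.
Start: joints at [-1.368, 0.276, 1.505, -0, 1.361, -0.121], TCP at [0.183, -0.545, 0.25] pointing down, gripper open.
Joint ranges: [-2.89, 2.89], [-0.75, 2.08], [0.22, 2.7], [-1.18, 4.32], [0.11, 2.71], [-2.7, 2.7]. Speed limits (rad/s): [2.57, 2.57, 3.14, 3.14, 3.14, 3.14].

## Interface

Orientations are given as a 3x3 rotation matrix whose columns are the frame's x, y, z axes.
In Python, from workcell import r gives the robot as it stands. The module is installed in compiled form; this text tells all that it offers. Calls block until the motion is done:
- r.goto(position, orientation): joint-space move of the TCP to a pose.
- r.move_linear(position, max_speed=0.15, rot=None, until_force=None): straight line of the TCP; rot=None keeps the orientation; max_speed is the mean speed in m/s. With until_force (N) it stops when the force on the tool has changed by that much, and returns True; else False.
- r.move_joints(angles): joint-space move.
- r.open_gripper() and r.grasp(force=None): open the fingers fully, or close them until they stop; force is the grip in N (None keeps the last).
- r.wait(seconds).
- r.solve_ik(position, orientation): joint angles nearest the present ones, or None.
- r.grab_frame(name): name is "side" or "top" or "wrist"; returns a dict with "pixels" (400x640x3 uint8, red, green, blue), "intrinsics" (3x3 intrinsics, pixels), "world_from_camera" (4x4, takes a point from camera to world coordinates). Camera axes: x right, y down, z forward; pixel columns grow to the right and rows downward; lengths in m; the calibration is good to about 2 mm. A picture is of the moment at which its call begins. There is no depth.
A pose or a line that the arm cannot do raises r.MotionError and nothing moves.
- r.finish_job(): hands the job in, once; it reports no verdict.
Readings, each from a call of its own:
- r.get_time(): time.
- r.get_joint_pos(): joint angles.
- r.get_joint_vel(): joint speeds.
- r.get_effort(): joint torques, N m.
- r.get_position(): TCP position.
- r.get_ee_rot(): TCP orientation.
- r.get_wrist_force(): force on the tool from outside, world axes, zero at the start.
- r.get_wrist_torque(): the same for the moment, N m.
- r.get_gripper_width(): opening from 0.0 (shut) to 1.0 (fully open).
Only numpy, scipy, OpenCV 4.12 (cv2) and the standard library are available. Lean on these libraries where they do the work, as an engineer would, in place of code of your own. Each camera call takes 0.05 s, during which the arm holds its last target.

## Working session

There is one attempt and no reset: what is moved stays moved. The work goes in short steps, each a Python script; the robot and the scene stay as the last script left them, time stands still between calls to the robot, and variables do not carry over. Pictures are saved under pics/ and viewed, and the job is handed in when it is done.

```bash
mkdir -p pics; cat > h.py <<'E'
import numpy as np, cv2
from workcell import r
def snap(n,fn):
    f=r.grab_frame(n); cv2.imwrite('pics/'+fn+'.png',f['pixels'][:,:,::-1]); np.savez('pics/'+fn+'.npz',K=f['intrinsics'],T=f['world_from_camera'],p=f['pixels']); return f
def load(fn): 
    d=np.load('pics/'+fn+'.npz'); return d
def ray(fn,u,v):
    d=load(fn); T=d['T']; q=T[:3,:3]@np.linalg.inv(d['K'])@np.array([u,v,1.]); return T[:3,3],q/np.linalg.norm(q)
def atz(fn,u,v,z):
    o,q=ray(fn,u,v); return o+q*(z-o[2])/q[2]
def tri(*obs):
    A=np.zeros((3,3));b=np.zeros(3)
    for fn,u,v in obs:
        o,q=ray(fn,u,v); M=np.eye(3)-np.outer(q,q); A+=M;b+=M@o
    x=np.linalg.solve(A,b); 
    res=[np.linalg.norm((np.eye(3)-np.outer(ray(*o)[1],ray(*o)[1]))@(x-ray(*o)[0])) for o in obs]
    return x,np.array(res)
def proj(fn,P):
    d=load(fn); c=np.linalg.inv(d['T'])@np.append(P,1); p=d['K']@c[:3]; return p[:2]/p[2]
def crop(fn,u0,v0,u1,v1,s,out):
    im=cv2.imread('pics/'+fn+'.png')[v0:v1,u0:u1]; cv2.imwrite('pics/'+out+'.png',cv2.resize(im,None,fx=s,fy=s,interpolation=cv2.INTER_CUBIC))
E
python3 - <<'E'
from h import *
for n in ['top','side','wrist']: 
    f=snap(n,n+'0'); print(n,f['intrinsics'][0,0],f['world_from_camera'].round(3).tolist())
print(r.get_time(),r.get_ee_rot().round(2))
E
```

```text
top 439.9310654600594 [[-0.025, -0.986, 0.163, 0.372], [-1.0, 0.025, -0.003, 0.055], [-0.002, -0.163, -0.987, 1.189], [0.0, 0.0, 0.0, 1.0]]
side 397.09224712577475 [[-0.783, -0.438, 0.442, 0.086], [-0.622, 0.536, -0.57, 0.649], [0.013, -0.721, -0.692, 0.816], [0.0, 0.0, 0.0, 1.0]]
wrist 285.3510245118455 [[0.318, -0.907, -0.278, 0.254], [-0.948, -0.305, -0.09, -0.522], [-0.003, 0.292, -0.956, 0.374], [0.0, 0.0, 0.0, 1.0]]
0.15 [[-0.95 -0.    0.32]
 [-0.32  0.   -0.95]
 [-0.   -1.   -0.  ]]
```

View pics/top0.png

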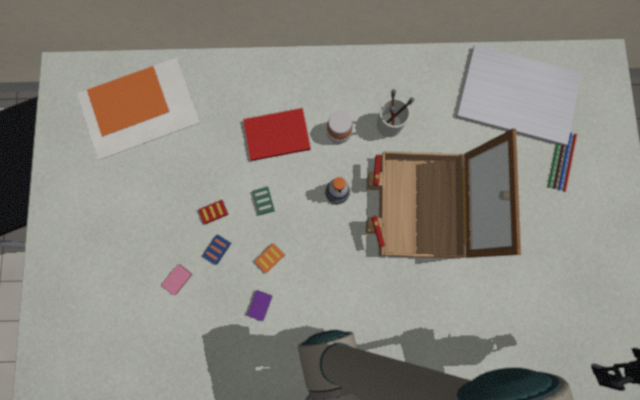

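View pics/side0.png

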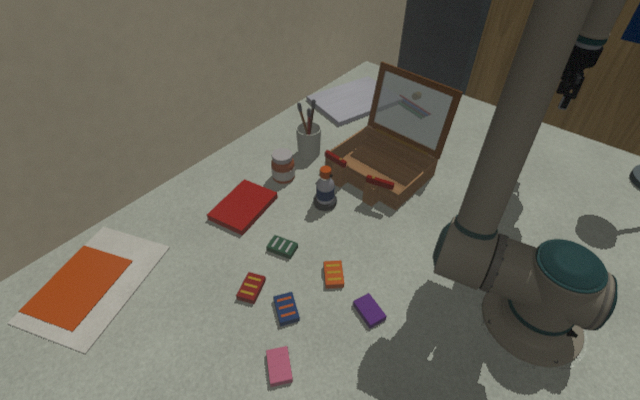

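View pics/wrist0.png

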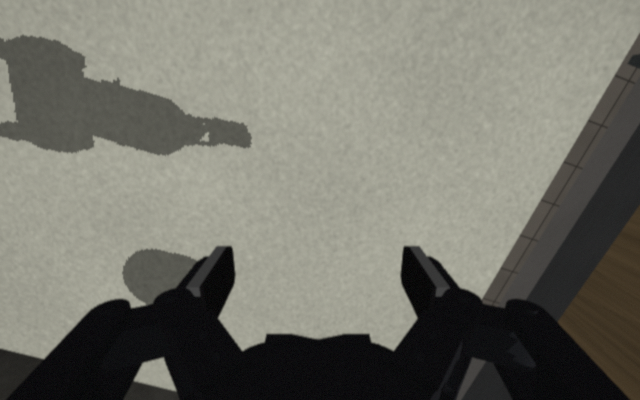

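Top view: four plaques at red (212,212), green (262,201), blue (216,250) and orange (268,258). The decoys are pink (176,279) and purple (259,305). The case is around (380–465,153–257). I'll enlarge to read the pixels.

```bash
python3 - <<'E'
from h import *
crop('top0',180,170,300,280,6,'c1'); crop('top0',310,120,530,270,3.6,'c2'); crop('side0',220,220,360,340,5.5,'c3'); crop('side0',300,60,470,220,3.7,'c4')
E
```

```text
(no output)
```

View pics/c1.png

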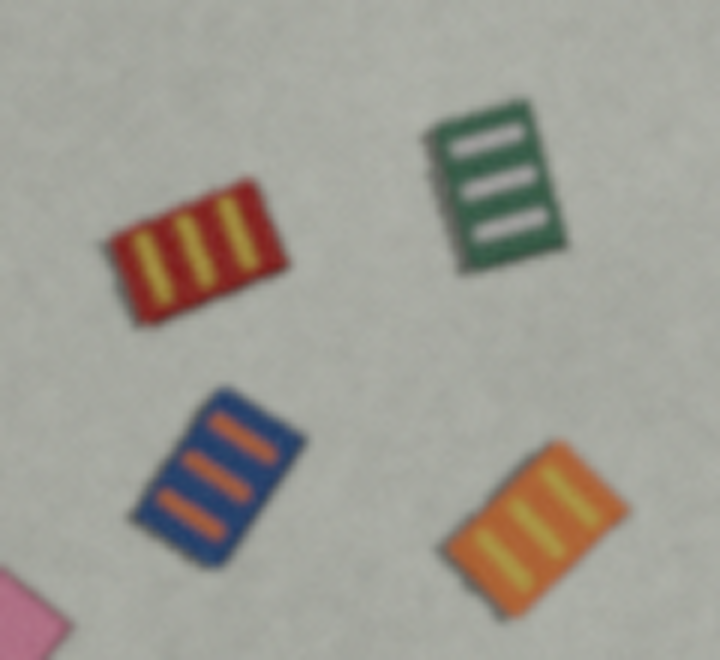

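View pics/c2.png

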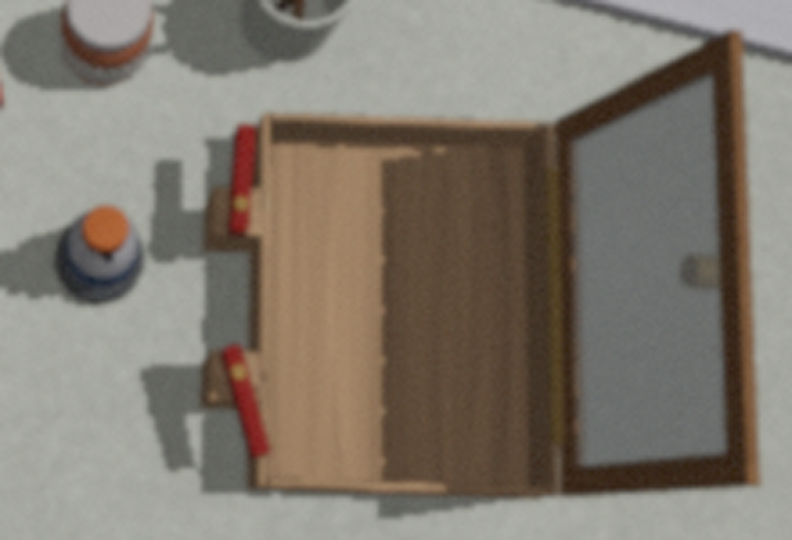

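View pics/c3.png

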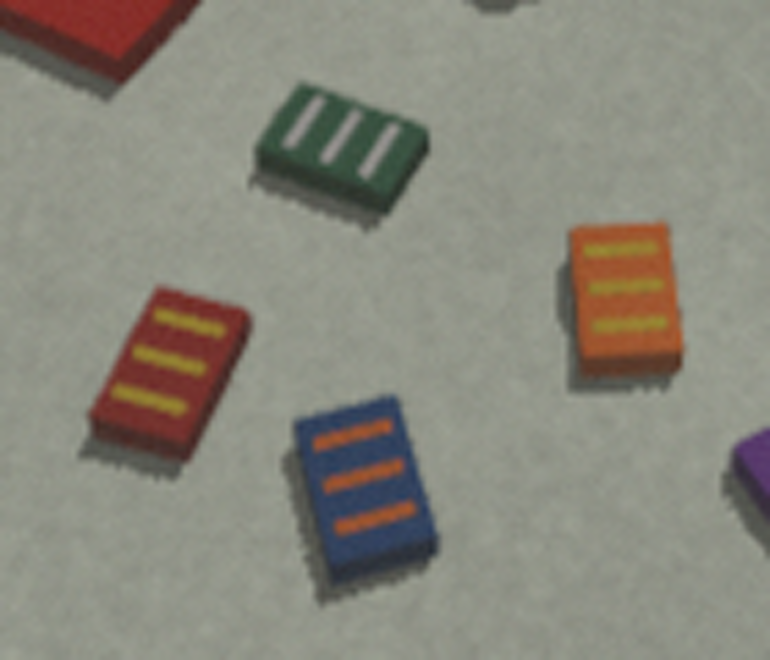

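View pics/c4.png

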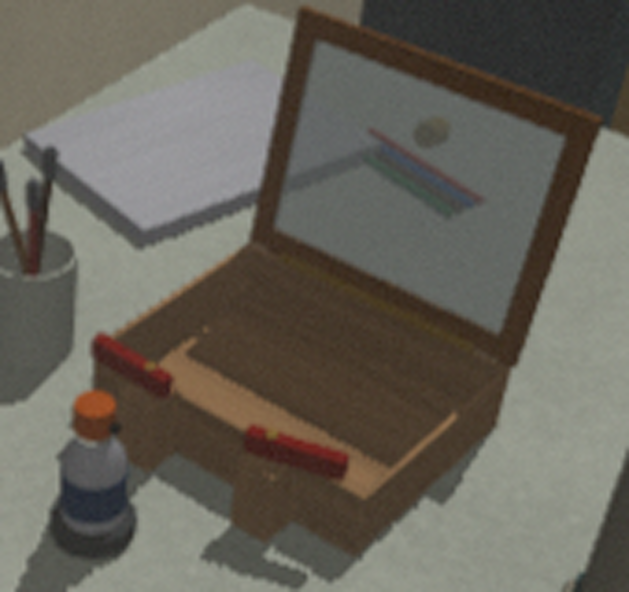

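```bash
cat > m1.py <<'E'
from h import *
def P(c,u,v):
    fn,ou,ov,s={'c1':('top0',180,170,6),'c2':('top0',310,120,3.6),'c3':('side0',220,220,5.5),'c4':('side0',300,60,3.7)}[c]
    return fn,ou+(u+.5)/s-.5,ov+(v+.5)/s-.5
D={'red':((197,251),(169,360),[(248,180),(290,265),(148,325),(110,236)]),
'green':((499,184),(341,137),[(527,100),(567,245),(467,270),(432,130)]),
'blue':((217,477),(364,476),[(225,390),(305,438),(213,567),(133,515)]),
'orange':((538,530),(625,287),[(558,442),(628,510),(515,617),(445,548)])}
for k,(a,b,cs) in D.items():
    x,res=tri(P('c1',*a),P('c3',*b)); q=np.array([atz(*P('c1',*c),.018)[:2] for c in cs])
    z=atz(*P('c1',*a),.018)
    import itertools
    e=[np.linalg.norm(q[i]-q[(i+1)%4]) for i in range(4)]
    print(k,x.round(4),res.round(4),'z18',z[:2].round(4),'edges',np.round(e,3),'cen',q.mean(0).round(4))
    L=0 if e[0]>e[1] else 1
    d=(q[(L+1)%4]-q[L])-(q[(L+3)%4]-q[(L+2)%4]); print('   long ang',np.degrees(np.arctan2(d[1],d[0])).round(1))
for n,a,b in [('p0',(240,203),(151,366)),('p1',(238,371),(272,435)),('cap',(106,224),(96,401))]:
    print(n,*tri(P('c2',*a),P('c4',*b)))
for n,c,z in [('TL',(262,117),.062),('BL',(257,488),.062),('TR',(553,125),.062),('BR',(560,490),.062)]: print(n,atz(*P('c2',*c),z))
print('lid knob',) 
print('lid TR', tri(P('c2',735,33),P('c4',303,8)),'lid BR',tri(P('c2',757,482),P('c4',600,120)))
for n,c,z in [('jar',(107,30),.09)]: print(n,atz(*P('c2',*c),z))
E
python3 m1.py
```

```text
red [0.5444 0.34   0.0188] [0.0002 0.0002] z18 [0.5444 0.3401] edges [0.044 0.068 0.044 0.066] cen [0.5442 0.3392]
   long ang 111.6
green [0.5713 0.2047 0.0185] [0.0001 0.0001] z18 [0.5713 0.2047] edges [0.069 0.046 0.066 0.045] cen [0.5705 0.2051]
   long ang -165.8
blue [0.4427 0.3292 0.0194] [0.0005 0.0005] z18 [0.4433 0.3298] edges [0.042 0.068 0.043 0.067] cen [0.4432 0.3289]
   long ang 143.9
orange [0.4165 0.1881 0.0189] [0.0001 0.0001] z18 [0.4164 0.1882] edges [0.043 0.068 0.043 0.067] cen [0.4169 0.1888]
   long ang 132.1
p0 [ 0.61244373 -0.09465365  0.09496738] [0.00096474 0.00096474]
p1 [ 0.49359163 -0.08780435  0.09335781] [0.00078 0.00078]
cap [0.59161356 0.00219737 0.13270008] [0.00126391 0.00126391]
TL [ 0.68471752 -0.11787155  0.062     ]
BL [ 0.41439783 -0.10110817  0.062     ]
TR [ 0.67313797 -0.3309477   0.062     ]
BR [ 0.40753748 -0.31491881  0.062     ]
lid knob
lid TR (array([ 0.67166383, -0.37331088,  0.2713332 ]), array([0.00010686, 0.00010686])) lid BR (array([ 0.40234076, -0.36036132,  0.27032401]), array([0.00039454, 0.00039454]))
jar [ 0.74474387 -0.00472969  0.09      ]
```

```bash
cat >> h.py <<'E'
CY=np.array([.9983,-.0590]);CX=np.array([-.0590,-.9983]);CC=np.array([.5453,-.2161])
def c2w(x,y,z): p=CC+x*CX+y*CY; return np.array([p[0],p[1],z])
def rotx(v):
    x=np.array([v[0],v[1],0.]);x/=np.linalg.norm(x);y=np.array([0,0,-1.]);return np.column_stack([x,y,np.cross(x,y)])
RC=rotx(CX)
HSV={'red':[((0,120,60),(7,255,255)),((172,120,60),(180,255,255))],'orange':[((8,130,90),(19,255,255))],'green':[((55,50,30),(95,255,255))],'blue':[((100,90,40),(125,255,255))]}
def detect(fn,col,guess,z=.018,rad=.12):
    d=load(fn); h=cv2.cvtColor(np.ascontiguousarray(d['p']),cv2.COLOR_RGB2HSV); m=0
    for lo,hi in HSV[col]: m=m|cv2.inRange(h,lo,hi)
    m=cv2.morphologyEx(m,cv2.MORPH_CLOSE,np.ones((9,9)))
    m=cv2.morphologyEx(m,cv2.MORPH_OPEN,np.ones((3,3)))
    cs,_=cv2.findContours(m,cv2.RETR_EXTERNAL,cv2.CHAIN_APPROX_NONE); out=[]
    for c in cs:
        if cv2.contourArea(c)<60: continue
        w=np.array([atz(fn,u,v,z)[:2] for u,v in c[:,0,:]])
        (cx,cy),(a,b),t=cv2.minAreaRect((w*1000).astype(np.float32))
        if a<b: a,b,t=b,a,t+90
        if np.hypot(cx/1000-guess[0],cy/1000-guess[1])<rad: out.append((cx/1000,cy/1000,a,b,t))
    return sorted(out,key=lambda o:abs(o[2]-70)+abs(o[3]-45))
def best_rot(p,ang):
    b=None
    for s in (1,-1):
        R=rotx(s*np.array([np.cos(ang),np.sin(ang)])); q=r.solve_ik(p,R)
        if q is not None and (b is None or abs(q[5])<b[0]): b=(abs(q[5]),R,q)
    return b[1]
def pick(col,guess,ang,tag):
    R=best_rot(np.array([*guess,.2]),np.radians(ang)); r.goto(np.array([*guess,.2]),R)
    snap('wrist','w_'+tag); ds=detect('w_'+tag,col,guess); print('wrist det',[tuple(np.round(d,3)) for d in ds])
    return R,ds
E
python3 - <<'E'
from h import *
print(detect('top0','red',(.544,.34))[:1],detect('top0','orange',(.417,.188))[:1])
r.goto(np.array([.35,-.35,.3]),RC)
print(pick('orange',(.4165,.1882),132.1,'o1')[1]); print(r.get_joint_pos(),r.get_time())
E
```

```text
[(0.5437654418945312, 0.3399615478515625, 67.91637420654297, 41.838504791259766, 112.21549606323242)] [(0.4162776184082031, 0.18881864929199219, 66.50052642822266, 41.43182373046875, 133.9635467529297)]
wrist det [(np.float64(0.418), np.float64(0.188), np.float64(68.87), np.float64(44.553), np.float64(132.009))]
[(0.4178345336914063, 0.1883888397216797, 68.8699951171875, 44.553306579589844, 132.00930786132812)]
[ 2.70354456e-01  1.35184193e-01  1.82325968e+00 -3.64442658e-04
  1.18265415e+00 -4.62841523e-01] 3.2167
```

View pics/w_o1.png

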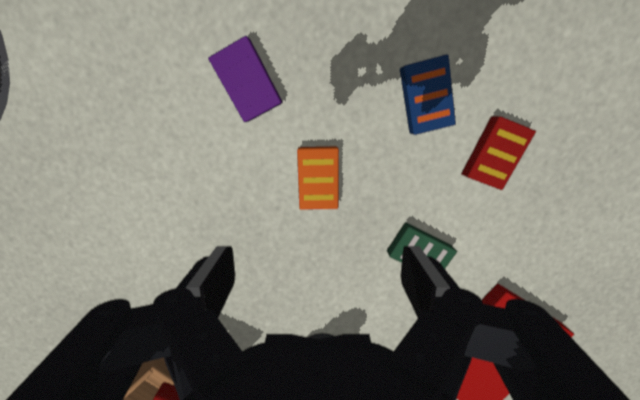

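The wrist view shows orange centred at (319,178), and it matches the top-camera estimate within 1.5 mm. Next I grasp it and place it.

```bash
cat >> h.py <<'E'
def grab(x,y,ang):
    R=best_rot(np.array([x,y,.2]),np.radians(ang))
    r.move_linear(np.array([x,y,.08]),rot=R,max_speed=.2)
    r.move_linear(np.array([x,y,.024]),max_speed=.1)
    r.grasp(60); print('closed',r.get_gripper_width())
    r.move_linear(np.array([x,y,.24]),max_speed=.2); print('lifted',r.get_gripper_width(),r.get_time())
def place(cx,cy):
    r.goto(c2w(cx,cy,.24),RC); print('at case',r.get_gripper_width())
    r.move_linear(c2w(cx,cy,.08),max_speed=.2)
    r.move_linear(c2w(cx,cy,.0315),max_speed=.06); print('down',r.get_gripper_width(),r.get_position().round(4))
    r.open_gripper(); r.move_linear(c2w(cx,cy,.24),max_speed=.2); print(r.get_time())
E
python3 - <<'E'
from h import *
grab(.4178,.1884,132); snap('side','s1'); place(.045,-.065); snap('wrist','w_p1'); snap('side','s2'); snap('top','t2')
for c,g in [('red',(.544,.34)),('green',(.571,.205)),('blue',(.443,.329))]: print(c,detect('t2',c,g)[:1])
E
```

```text
closed 0.5072262982399297
lifted 0.5107201488903335 6.375
at case 0.5093272227114766
down 0.5099686389996225 [ 0.4779 -0.2573  0.0313]
11.6667
red [(0.5435859375, 0.3400612487792969, 67.43482971191406, 41.82901382446289, 111.74442481994629)]
green [(0.5707604370117187, 0.20480731201171876, 66.45536804199219, 41.78227233886719, 14.558412551879883)]
blue [(0.44304730224609373, 0.3291136474609375, 66.89647674560547, 42.654869079589844, 146.1183090209961)]
```

View pics/w_p1.png

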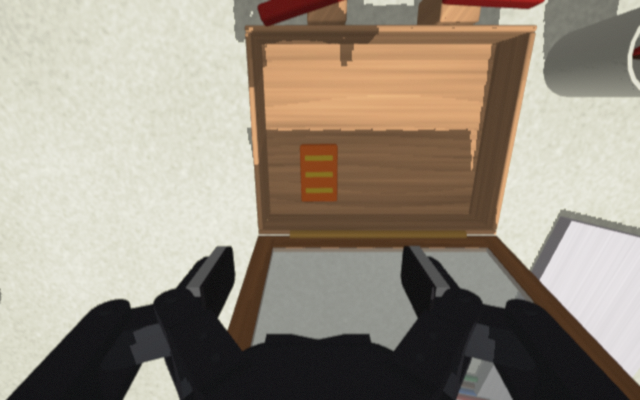

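View pics/s2.png

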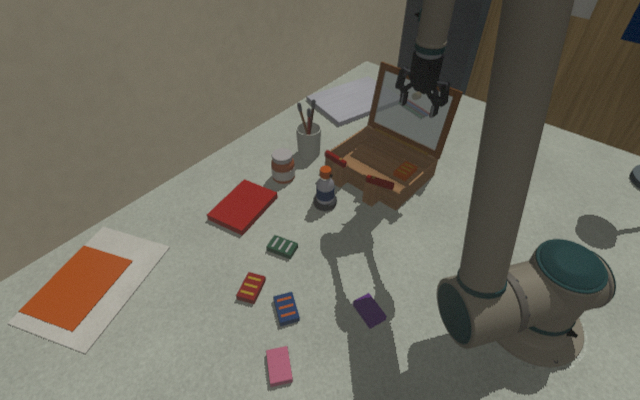

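Orange lies flat on the case floor at wrist pixel (318,173), and the others haven't moved. Next are the remaining three, with a wrist check before each grasp.

```bash
cat > do1.py <<'E'
from h import *
import sys
col,gx,gy,ga,px,py=sys.argv[1],*map(float,sys.argv[2:7])
R,ds=pick(col,(gx,gy),ga,col)
d=ds[0]
assert abs(d[2]-70)<6 and abs(d[3]-45)<5 and np.hypot(d[0]-gx,d[1]-gy)<.008, d
grab(d[0],d[1],d[4])
if r.get_gripper_width()<.4: snap('side','sx_'+col); sys.exit('LOST')
r.goto(c2w(px,py,.24),RC); snap('side','s_'+col)
if r.get_gripper_width()<.4: sys.exit('LOST2')
place(px,py); snap('wrist','wp_'+col); snap('top','t_'+col)
for c,g in [('red',(.544,.34)),('green',(.571,.205)),('blue',(.443,.329))]: print(c,[np.round(o,3) for o in detect('t_'+col,c,g)[:1]])
E
python3 do1.py blue .4431 .3291 145 .045 .065
```

```text
wrist det [(np.float64(0.443), np.float64(0.329), np.float64(68.95), np.float64(42.586), np.float64(146.065))]
closed 0.5082435626758787
lifted 0.5042964520012596 17.1333
at case 0.50443978471874
down 0.5084725043420476 [ 0.6077 -0.2649  0.0312]
23.225
red [array([  0.543,   0.34 ,  67.395,  41.813, 111.143])]
green [array([ 0.571,  0.205, 66.439, 41.781, 14.7  ])]
blue []
```

```bash
sleep 1
```

```text
(no output)
```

View pics/wp_blue.png

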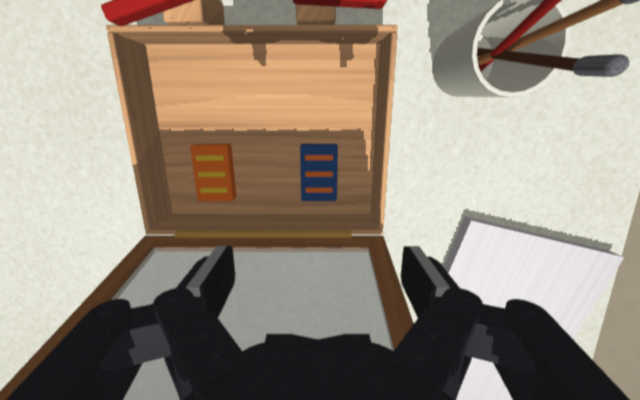

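Blue (319,172) and orange (212,172) are both flat in the back row. Green is next.

```bash
python3 do1.py green .571 .205 14.5 -.04 .065
```

```text
wrist det [(np.float64(0.574), np.float64(0.204), np.float64(68.696), np.float64(43.544), np.float64(14.512))]
closed 0.5061674510222022
lifted 0.5109713552721634 28.275
at case 0.5032629374549423
down 0.499144578035164 [ 0.6127 -0.1801  0.0313]
33.8167
red [array([  0.544,   0.34 ,  67.916,  41.839, 112.215])]
green []
blue []
```

```bash
sleep 1
```

```text
(no output)
```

View pics/wp_green.png

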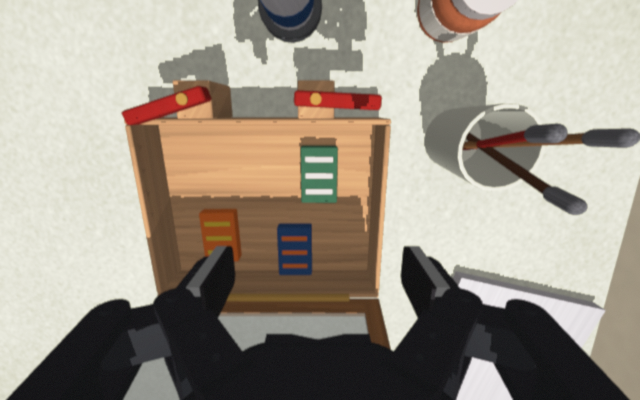

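Green is at (319,173). Blue has been shifted a couple of cm to (295,250), which looks like the announced knock. It's still flat and clear. Red is next.

```bash
python3 do1.py red .544 .340 112 -.04 -.065
```

```text
wrist det [(np.float64(0.546), np.float64(0.341), np.float64(68.799), np.float64(43.585), np.float64(112.043))]
closed 0.5137203501541858
lifted 0.5063193679419045 39.0167
at case 0.503806732743208
down 0.5070717214694488 [ 0.4829 -0.1724  0.0313]
44.7833
red []
green []
blue []
```

```bash
sleep 1; ls pics | tail -50 | tr '\n' ' '
```

```text
c1.png c2.png c3.png c4.png s1.npz s1.png s2.npz s2.png s_blue.npz s_blue.png s_green.npz s_green.png s_red.npz s_red.png side0.npz side0.png t2.npz t2.png t_blue.npz t_blue.png t_green.npz t_green.png t_red.npz t_red.png top0.npz top0.png w_blue.npz w_blue.png w_green.npz w_green.png w_o1.npz w_o1.png w_p1.npz w_p1.png w_red.npz w_red.png wp_blue.npz wp_blue.png wp_green.npz wp_green.png wp_red.npz wp_red.png wrist0.npz wrist0.png
```

View pics/wp_red.png

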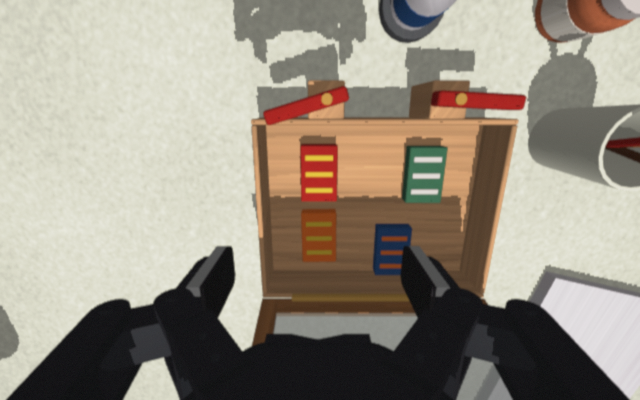

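All four plaques lie flat and apart: red (319,172), green (424,173), orange (319,236) and blue (392,250). Now I refine the cap position with the wrist camera.

```bash
python3 - <<'E'
from h import *
r.grasp(30)
for i,(dx,dy) in enumerate([(-.03,0),(.04,.03)]):
    r.goto(np.array([.5916+dx,.0022+dy,.25]),RC); snap('wrist',f'wc{i}'); print(proj(f'wc{i}',[.5916,.0022,.13]))
    d=load(f'wc{i}'); h=cv2.cvtColor(np.ascontiguousarray(d['p']),cv2.COLOR_RGB2HSV); m=cv2.inRange(h,(6,150,80),(18,255,255))
    cs,_=cv2.findContours(m,cv2.RETR_EXTERNAL,cv2.CHAIN_APPROX_NONE)
    for c in cs:
        if cv2.contourArea(c)>200: print(cv2.boundingRect(c),cv2.fitEllipse(c))
im=np.hstack([cv2.imread(f'pics/wc{i}.png')[:, 160:480] for i in (0,1)]); cv2.imwrite('pics/wc.png',im); print(r.get_time())
E
```

```text
[350.79805126 192.57575419]
(335, 172, 35, 38) ((351.65509033203125, 190.5709686279297), (33.15329360961914, 36.9362907409668), 155.478271484375)
(464, 145, 50, 57) ((496.3614196777344, 173.79742431640625), (54.049312591552734, 59.55194854736328), 61.86661911010742)
[275.25400616 227.45636864]
(261, 206, 34, 37) ((278.3460693359375, 223.85787963867188), (32.29151153564453, 36.65785598754883), 22.772502899169922)
(404, 173, 50, 52) ((438.6119384765625, 206.51271057128906), (59.20521926879883, 65.66071319580078), 123.03201293945312)
46.9417
```

View pics/wc.png

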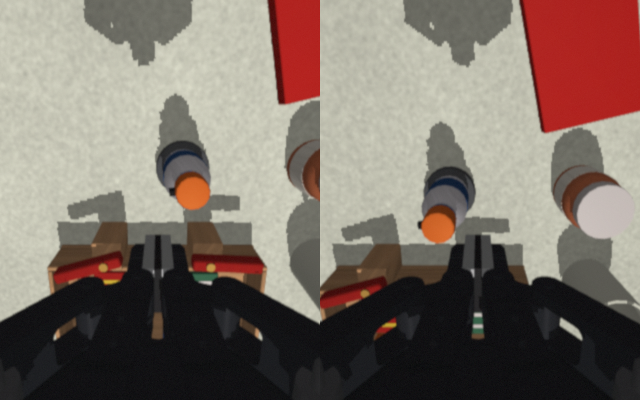

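View pics/wc0.png

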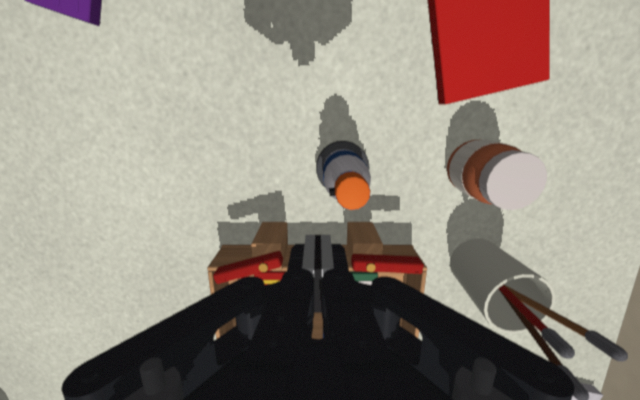

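```bash
python3 - <<'E'
from h import *
x,res=tri(('wc0',352.3,191.8),('wc1',278.3,225)); print(x,res)
p=.5*(x[:2]+np.array([.5916,.0022])); print(p)
r.move_linear(np.array([*p,.20])); 
r.move_linear(np.array([*p,.158]),max_speed=.1)
z0=r.get_wrist_force()[2]
for k in range(2):
    hit=r.move_linear(np.array([*p,.132]),max_speed=.02,until_force=15.)
    print('press',hit,r.get_position().round(4),(r.get_wrist_force()-0).round(2),z0.round(2)); r.wait(.4); print(r.get_position()[2],r.get_wrist_force()[2].round(2))
    if k==0: snap('side','press')
    r.move_linear(np.array([*p,.165]),max_speed=.04); r.wait(.4); print('up',r.get_wrist_force().round(2))
snap('side','up'); print(r.get_time())
E
```

```text
[0.59355215 0.00117008 0.12300184] [0.00041895 0.00041895]
[0.59257607 0.00168504]
press True [0.5927 0.0017 0.1396] [-2.2  -0.11  9.38] 0.42
0.13992248816916167 9.26
up [0.34 0.29 0.35]
press True [0.5926 0.0017 0.1396] [-1.95  0.03  9.6 ] 0.42
0.1399427767718096 8.56
up [0.75 0.03 0.24]
53.65
```

```bash
python3 - <<'E'
from h import *
ims=[]
for f in ['side0','press','up']:
    im=cv2.imread(f'pics/{f}.png')[150:215,300:350]; ims.append(cv2.resize(im,None,fx=5,fy=5,interpolation=cv2.INTER_CUBIC))
cv2.imwrite('pics/pr.png',np.hstack(ims))
for z in (.13,.12): print(proj('side0',[.5926,.0017,z]))
E
```

```text
[324.93724158 168.44474029]
[324.89449506 171.28887749]
```

View pics/pr.png

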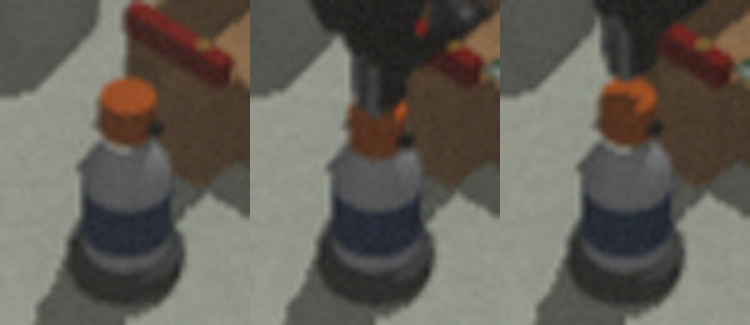

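The picture confirms the cap dropped about 2.6 px, or 9 mm. I'll check that without another full press by touching lightly to find the contact height.

```bash
python3 - <<'E'
from h import *
p=np.array([.59258,.00169])
r.move_linear(np.array([*p,.153]),max_speed=.05); r.wait(.3); f0=r.get_wrist_force()[2]
for z in np.arange(.152,.1472,-.0005):
    r.move_linear(np.array([*p,z]),max_speed=.02); r.wait(.15)
    f=np.mean([r.get_wrist_force()[2] for _ in range(10)])-f0; print(round(z,4),r.get_position()[2].round(4),f.round(2))
    if f>3: break
r.move_linear(np.array([*p,.2])); print(r.get_time())
E
```

```text
0.152 0.152 0.71
0.1515 0.1515 0.66
0.151 0.151 0.25
0.1505 0.1505 1.6
0.15 0.15 -0.1
0.1495 0.1495 1.21
0.149 0.1491 2.07
0.1485 0.1488 4.51
58.0333
```

Contact is at TCP z ≈ 0.149, and both presses went to 0.1399, so about 9 mm of travel each (more than 7). Before I shut the lid, turn1 stands about 0.3 rad inward and its bar tip overhangs the lid's path. I'll push both buttons back to 0 first.

```bash
python3 - <<'E'
from h import *
for y in (-.103,.103):
    r.goto(c2w(-.06,y,.2),RC); r.move_linear(c2w(-.06,y,.098),max_speed=.15)
    print(r.move_linear(c2w(-.106,y,.098),max_speed=.03,until_force=6.), r.get_position(), (r.get_position()[:2]-CC)@CX, r.get_wrist_force().round(2))
    r.move_linear(c2w(-.07,y,.098)); r.move_linear(c2w(-.06,y,.2),max_speed=.2)
r.goto(c2w(-.0,0,.36),RC); snap('wrist','wt'); snap('side','st'); r.goto(np.array([.25,-.3,.35]),RC);snap('top','tt'); print(r.get_time())
crop('tt',310,120,530,270,3.6,'tt2')
E
```

```text
False [ 0.44851314 -0.10445389  0.0979434 ] -0.10574588951345806 [-2.39 -2.88 -0.19]
False [ 0.65459925 -0.11674767  0.09805796] -0.1056320821697611 [ 0.64 -0.89  0.32]
68.9917
```

View pics/tt2.png

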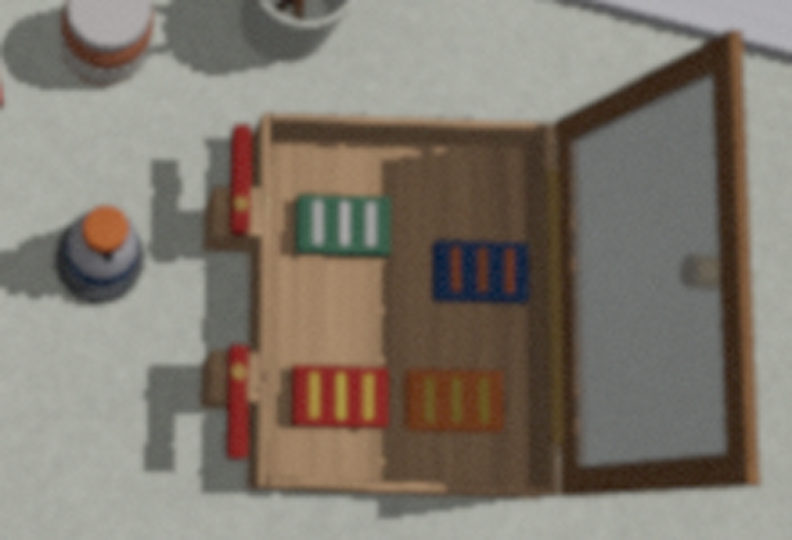

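View pics/wt.png

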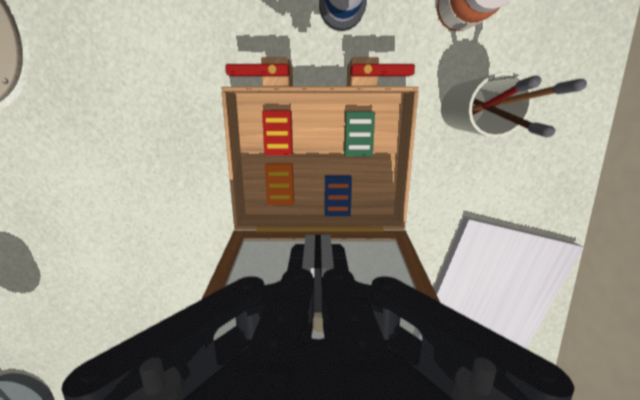

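Both turnbuttons are now parallel to the front wall (tips (240,127) and (236,457) in the crop), and all four plaques are flat. Next I push the lid over from behind, off the knob's line.

```bash
python3 - <<'E'
from h import *
for c in HSV: print(c,[(((np.array(o[:2])-CC)@CX).round(3),((np.array(o[:2])-CC)@CY).round(3),np.round(o[2:],1)) for o in detect('tt',c,CC,z=.024,rad=.13)[:1]])
h=.011;s=.2;Y=-.035
W=[]
def tcp(th):
    d=np.array([-np.cos(th),np.sin(th)]);n=np.array([np.sin(th),np.cos(th)]);H=np.array([.107,.062])
    if th>np.pi/2:
        e=H+.214*d+.008*n; q=np.array([e[0],e[1]-.024])
    else: q=H+s*d+.008*n
    return c2w(q[0]+h,Y,q[1]+.019)
ths=np.radians(np.arange(100,-1,-5.))
W=[tcp(t) for t in ths]
print([r.solve_ik(w,RC) is not None for w in W], W[0],W[-1])
r.goto(c2w(.22,Y,.40),RC); r.move_linear(c2w(.22,Y,.27),max_speed=.2); r.move_linear(c2w(.22,Y,W[0][2]),max_speed=.2); f0=r.get_wrist_force()
for t,w in zip(ths,W):
    last=t<.12
    hit=r.move_linear(w,max_speed=.08,until_force=25.)
    f=r.get_wrist_force()-f0
    print(round(np.degrees(t)),f.round(1),hit)
    if hit: break
    if abs(np.degrees(t)-45)<1: snap('side','lid45')
print(r.get_position(),r.get_time()); snap('side','lidend')
E
```

```text
red [(np.float64(-0.042), np.float64(-0.067), array([70.2, 42.6, 88.5]))]
orange [(np.float64(0.006), np.float64(-0.067), array([143.6,  48. ,  86.9]))]
green [(np.float64(-0.04), np.float64(0.062), array([68.7, 41.4, 88.5]))]
blue [(np.float64(0.063), np.float64(0.03), array([64.6, 41.9, 86.2]))]
[True, True, True, True, True, True, True, True, True, True, True, True, True, True, True, True, True, True, True, True, True] [ 0.50074019 -0.37679701  0.26635967] [ 0.5151975 -0.1321744  0.089    ]
100 [-0.6 -0.9 -0.8] False
95 [-0.4 -0.1 -0.9] False
90 [ 0.3  0.2 -1.9] False
85 [-1.7 -0.8 -1.5] False
80 [ 0.1 -0.8 -0.6] False
75 [-0.6  0.   0.1] False
70 [-1.3 -0.1 -0. ] False
65 [-1.4 -0.8  0. ] False
60 [-1.  -0.3 -0.3] False
55 [-0.2 -0.2 -0.1] False
50 [-0.8  0.5 -0. ] False
45 [-1.  -0.1  0.3] False
40 [-1.   0.3 -0.7] False
35 [-1.1 -0.3 -0.6] False
30 [-0.3 -0.3 -1. ] False
25 [-0.6 -0.6 -0.4] False
20 [ 0.  -1.1 -0.6] False
15 [ 0.2 -0.2 -0.2] False
10 [-0.   0.1  0.2] False
5 [-0.8  0.1 -0.1] False
0 [ 0.1 -0.4  0.1] False
[ 0.51530811 -0.13222525  0.08904794] 79.4583
```

View pics/lidend.png

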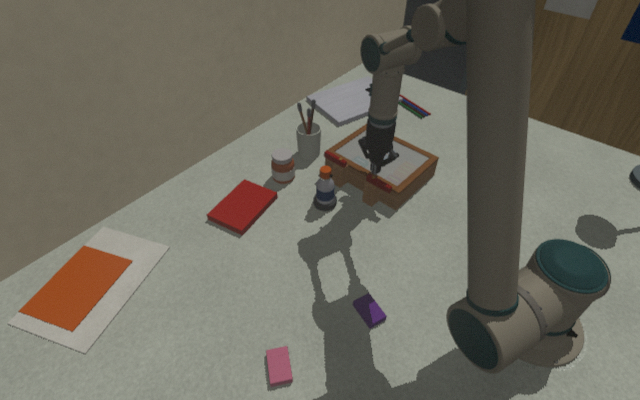

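The lid has followed and looks shut. I'll press it down firmly to confirm, then back off and look.

```bash
python3 - <<'E'
from h import *
w=c2w(-.08,-.035,.078)
print(r.move_linear(w,max_speed=.02,until_force=12.),r.get_position(),r.get_wrist_force().round(1))
r.wait(.3); r.move_linear(c2w(-.08,-.035,.3),max_speed=.2)
snap('wrist','wl'); r.goto(np.array([.25,-.3,.35]),RC); snap('top','tl'); snap('side','sl'); print(r.get_time())
crop('tl',310,120,530,270,3.6,'tl2'); crop('sl',300,60,470,220,3.7,'sl2')
E
```

```text
True [ 0.51534798 -0.13224351  0.08902243] [-0.5  0.2  4. ]
82.6083
```

View pics/tl2.png

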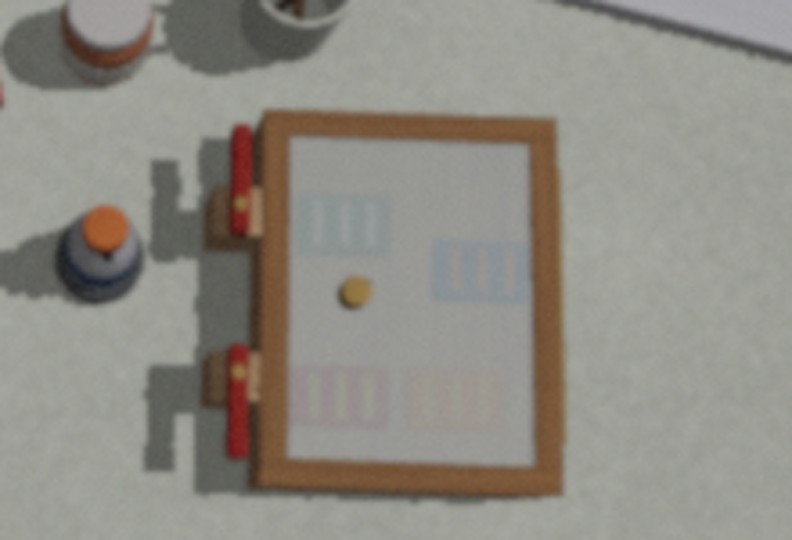

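View pics/sl2.png

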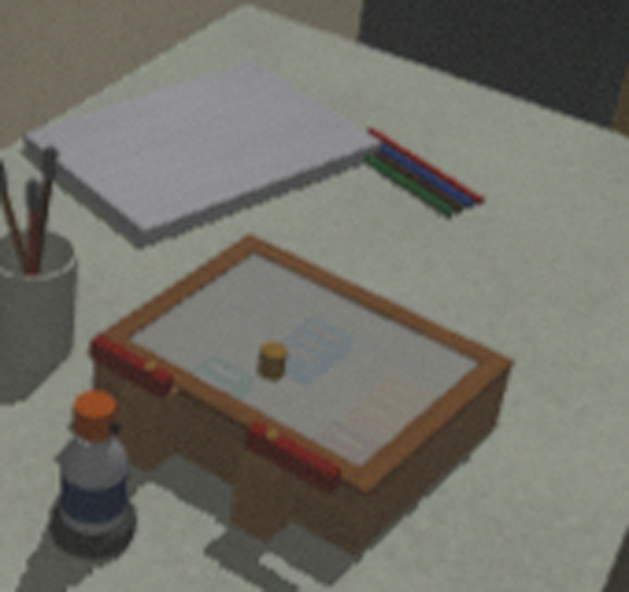

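```bash
python3 - <<'E'
from h import *
for n,u,v,z in [('pot rim',394,115,.1),('brush tips',411,98,.19),('brush tips',393,93,.19)]:
    p=atz('tl',u,v,z)[:2]; print(n,p,'case',(p-CC)@CX,(p-CC)@CY)
def fin(sg,phi,h=.012,rad=.042,back=0):
    u=np.array([np.sin(phi),sg*np.cos(phi)]);du=np.array([np.cos(phi),-sg*np.sin(phi)])
    q=np.array([-.125,sg*.06])+rad*u-(.007+h+back)*du; return c2w(q[0],q[1],.098)
sg=-1
s=fin(sg,0,back=.02); r.goto(np.array([s[0],s[1],.25]),RC); r.move_linear(s,max_speed=.15); f0=r.get_wrist_force()
for phi in np.arange(0,1.58,.157):
    hit=r.move_linear(fin(sg,phi),max_speed=.06,until_force=12.); print(phi.round(2),hit,(r.get_wrist_force()-f0).round(1))
    if hit: break
p=r.get_position(); t=p+np.array([*(-sg*CY*.008),0])
print(r.move_linear(t,max_speed=.02,until_force=8.),r.get_position()-p)
p=r.get_position(); r.move_linear(p+np.array([*(sg*CY*.02),0])); r.move_linear(r.get_position()+[0,0,.15],max_speed=.2)
snap('wrist','wt1'); print(r.get_time())
E
```

```text
pot rim [ 0.7726954  -0.14688855] case -0.08251011579807753 0.22292535570388083
brush tips [ 0.78111377 -0.17308723] case -0.05685266026235548 0.23287512972907515
brush tips [ 0.79486635 -0.13070338] case -0.09997585943944122 0.24410369161101067
0.0 False [0.4 0.3 0.3]
0.16 False [ 0.5  0.1 -0.2]
0.31 False [-0.1  0.7  0.7]
0.47 False [0.7 0.2 0.5]
0.63 False [-0.1 -0.4  0.2]
0.78 False [0.  0.5 0.1]
0.94 False [0.4 0.7 0.4]
1.1 False [-0.  -0.9 -1. ]
1.26 False [-0.3 -0.5  0.2]
1.41 False [ 0.2  0.6 -0. ]
1.57 False [-0.8  0.3 -0.1]
True [-1.70132525e-05  2.32391727e-04 -6.27683869e-04]
89.725
```

View pics/wt1.png

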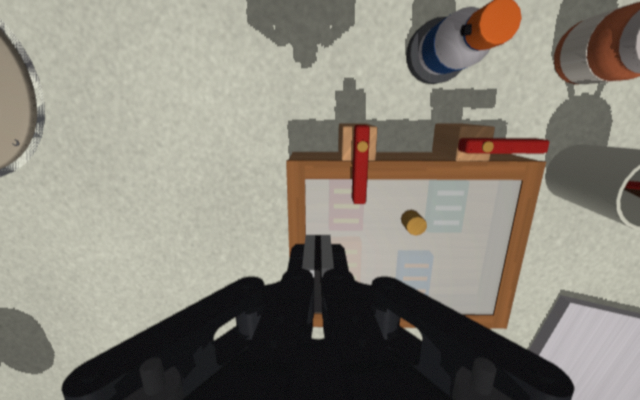

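turn1 points straight over the lid, from (362,146) to (360,200). Now turn0.

```bash
python3 - <<'E'
from h import *
def fin(sg,phi,h=.012,rad=.042,back=0):
    u=np.array([np.sin(phi),sg*np.cos(phi)]);du=np.array([np.cos(phi),-sg*np.sin(phi)])
    q=np.array([-.125,sg*.06])+rad*u-(.007+h+back)*du; return c2w(q[0],q[1],.098)
sg=1
r.move_linear(c2w(-.08,-.09,.28),max_speed=.2)
s=fin(sg,0,back=.02); r.goto(np.array([s[0],s[1],.28]),RC); r.move_linear(s,max_speed=.15); f0=r.get_wrist_force()
for phi in np.arange(0,1.58,.157):
    hit=r.move_linear(fin(sg,phi),max_speed=.06,until_force=12.); print(phi.round(2),hit)
    if hit: break
p=r.get_position(); t=p+np.array([*(-sg*CY*.008),0])
print(r.move_linear(t,max_speed=.02,until_force=8.),r.get_position()-p)
p=r.get_position(); r.move_linear(p+np.array([*(sg*CY*.02),0])); r.move_linear(r.get_position()+[0,0,.2],max_speed=.2)
r.goto(np.array([.25,-.3,.35]),RC); snap('top','tf'); snap('side','sf'); print(r.get_time())
crop('tf',310,80,530,270,3.6,'tf2'); crop('sf',260,60,470,220,3.7,'sf2')
E
```

```text
0.0 False
0.16 False
0.31 False
0.47 False
0.63 False
0.78 False
0.94 False
1.1 False
1.26 False
1.41 False
1.57 True
True [-5.55373467e-05  2.37357505e-05  2.51613985e-04]
98.7583
```

View pics/tf2.png

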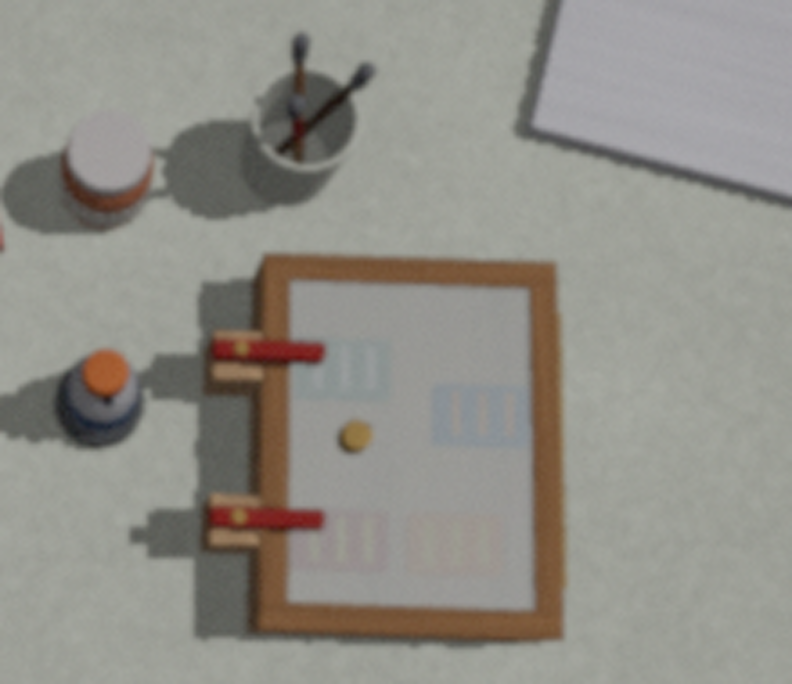

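View pics/sf2.png

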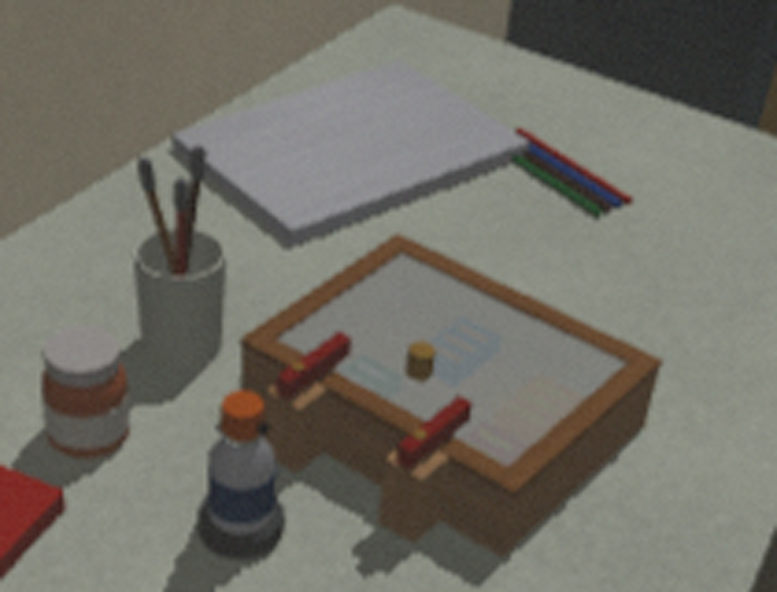

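Both turnbuttons point over the shut lid (tips at (324,353) and (324,520)). The cap is up, the plaques show through the pane, and the bystanders haven't moved. Handing in.

```bash
python3 -c "
from h import *
r.finish_job(); print(r.get_time())"
```

```text
the job is handed in; nothing more can be done
the job is handed in; nothing more can be done
```

The job is done and handed in at about 99 s. All four plaques lie flat in the case, the cap was pressed twice with the lid open, the lid is shut, and both turnbuttons are turned over it.

**What the last checks showed:**
- **Plaques:** red, green, orange and blue were seen flat and apart through the pane. Blue had shifted about 3 cm inside the case, probably the announced knock. It stayed within limits at case x ≈ 0.063 m, y ≈ 0.03 m, so I left it.
- **Cap:** each press went about 9 mm down, judging by contact at TCP z ≈ 0.149 m and a low point of 0.140 m. The side picture of the first press agrees. The spring force suggested only about 7–8 mm, with noisy readings. Because of that mismatch I touched the cap lightly a third time, less than 1 mm down by position, to find the contact height. The last picture shows the cap up.
- **Lid and turnbuttons:** before closing, I pushed both turnbuttons back to 0, because one overhung the lid's path. The lid then stopped a downward press at its nominal 70 mm top height. Both turnbuttons reached their end stops and point straight over the lid.
- **Bystanders:** the brush pot, sketchbook and paint jar show no visible movement.

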